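# Point out the purple pens and their ink, then call the clerk

## Task

A customer wants the purple pens and the ink that goes with them: point at the tray of purple pens by holding the fingertips two or three centimetres above the pens, still, for two seconds, then point at the purple ink bottle in the same way, above its cap, and then press the red call button right down and let it come up again. Touch nothing but the button and leave every tray, bottle and other article where it stands. Travel with the hand high, so that it never comes down close over any other tray or bottle, and finish with the hand clear.

Things in the scene. Friction and masses are not known exactly. Their poses are not given: they have to be found in the camera images.
- tray_purple: open black tray, 150 x 84 mm, rim 24 mm high, piled with 15 purple pens lying along its length (x); the flat top of the pile is 38 mm above the counter and 50 mm wide. Origin: centre of the tray's underside, on the counter; x along the pens, z up.
- tray_teal: open black tray, 150 x 84 mm, rim 24 mm high, piled with 15 teal (green-blue) pens lying along its length (x); the flat top of the pile is 38 mm above the counter and 50 mm wide. Origin: centre of the tray's underside, on the counter; x along the pens, z up.
- tray_coral: open black tray, 150 x 84 mm, rim 24 mm high, piled with 15 coral (pinkish red) pens lying along its length (x); the flat top of the pile is 38 mm above the counter and 50 mm wide. Origin: centre of the tray's underside, on the counter; x along the pens, z up.
- tray_navy: open black tray, 150 x 84 mm, rim 24 mm high, piled with 15 navy (dark blue) pens lying along its length (x); the flat top of the pile is 38 mm above the counter and 50 mm wide. Origin: centre of the tray's underside, on the counter; x along the pens, z up.
- ink_purple: round ink bottle with purple body, white label band and purple cap, 50 mm diameter, 62 mm high to the top of the 36 mm wide cap. Origin: centre of its underside, on the counter; z up.
- ink_teal: round ink bottle with teal body, white label band and teal cap, 50 mm diameter, 62 mm high to the top of the 36 mm wide cap. Origin: centre of its underside, on the counter; z up.
- ink_navy: round ink bottle with navy body, white label band and navy cap, 50 mm diameter, 62 mm high to the top of the 36 mm wide cap. Origin: centre of its underside, on the counter; z up.
- call_top (a point): centre of the top face of the red call button (38 mm diameter) on its black housing (54 mm diameter, 12 mm high), fixed to the counter; 22 mm above the counter when up. It goes straight down when pressed.
- call (a joint): travel of the call button in m: 0 up, 0.006 fully down; sprung, about 5 N to push it fully down, comes up by itself. A press counts from 0.0045.
- tape: grey desk tape dispenser, 120 x 50 mm, 74 mm high; a bystander. Origin: centre of its underside, x along its length.
- pad: white try-out paper pad with coloured strokes, 150 x 80 mm, 10 mm thick, fixed to the counter; a bystander. Origin: centre of its underside.
- pen_loose: single yellow pen lying on the pad, 138 mm long, 12 mm thick; a bystander. Origin: middle of its underside, x along the pen.
Mind the look-alikes: they are no part of the job. Of the things that look like the ink_teal, the larger one is meant.

How it is judged:
By the outcome, as a careful person would: the job done as asked, in the order asked, and still so for the second after the job is handed in, with the robot touching nothing.
It also fails if it takes over 56 s, if anything falls off the work surface, if the arm or the gripper's body presses on something with over 40 N, if the wrist force passes 120 N, or if a joint passes its speed limit or range.

## Robot

A 7-joint arm with a two-finger parallel gripper is mounted at the origin on the work surface. World frame = base frame: x ahead of the robot, y to its left, z up, the work surface at z = 0. Lengths are in m, angles in rad, forces in N, time in s.
With the tool pointing down it reaches from about 0.425 to 0.925 m from the base axis. Payload 6.8 kg.
Tool frame: the origin (TCP) lies between the finger pads; the fingertips stand 14 mm ahead of it and the grasp point (between the pads) lies 5 mm behind it; z points along the fingers, y is the line along which they close (so a half turn about z gives the same grasp; the last joint's range is limited). The gripper opens to 85 mm and grips with 20 to 120 N. Pads are 22 mm wide; open, the fingers measure 114 mm over their backs; the gripper's body (76 mm by 85 mm) begins 54 mm behind the grasp point. The pads swing forward as they close: fully open they stand 13 mm farther back than shut.
Start: joints at [1.065, 0.477, 0.022, 1.555, -0.011, 1.109, -0.083], TCP at [0.261, -0.622, 0.245] pointing down, gripper open.
Joint ranges: [-2.96, 2.96], [-0.34, 2.1], [-1.41, 1.46], [0.24, 2.44], [-1.37, 4.51], [0.17, 1.92], [-2.96, 2.96]. Speed limits (rad/s): [2.39, 2.39, 3.14, 3.14, 3.14, 3.14, 3.14].

## Interface

Orientations are given as a rotation vector (axis times angle).
In Python, from bench import r, eyes, ticket gives the robot as it stands. The module is installed in compiled form; this text tells all that it offers.
- The arm moves only by the tool arm_command, never from a script. Its argument "plan" is text: rows parted by semicolons, each of 4 numbers parted by spaces: the shift along the tool's x, y, z in m, then the turn about the tool's z in degrees. In form: tx ty tz yaw; .... A call has 1 to 20 rows; each row shifts and turns the commanded pose from where the row before left it, along the tool's axes as they then stand; what a row does not reach is not made up. A row lasts 1/8 s, in which the tool goes at most 62.5 mm and 10.7 degrees, less where a joint would pass 70% of its speed; a pose out of reach is approached as far as the arm can. A call is refused whole if a number of a shift passes 0.0625 or a number of a turn 10.7, either way. A call with a gripper value outside its range is refused whole. "hand" is the closure, from -1 (fully open) to 1 (shut), set as the call begins (left out, the last holds). The fingers move at their own pace and stop on an object; "grip_force" is the grip in N (left out, the last holds). Time passes only in rows, so rows that do not move let the fingers close. It gives the time, the measured TCP pose, the force, the opening and the grip force at its end, in the units of the state.
- r.get_obs(): the state, without advancing time (a new reading comes with each control period).
- eyes.grab_frame(name): name is "side" or "top"; returns (picture, depth): 420x560x3 uint8, red, green, blue; 420x560 float32, m along the optical axis (not along the pixel's ray), 0 where there is no reading.
- eyes.calibration(name): a dict with "fov_y" (degrees; the focal length in pixels is half the picture's height over the tangent of half this angle, whatever the lens; pixels are square), "cx", "cy" (the principal point, pixels), "k1" (the pictures are not rectified: a ray, as slopes to the right and down, at radius r is drawn at 1 + k1 r^2 times it, then the intrinsics apply), "origin" and "attitude" of the camera in the world. Camera axes: x right, y up, looking along -z (the intrinsics and any distortion apply to the point x, -y, -z); pixel columns grow to the right and rows downward; lengths in m; the calibration is good to about 2 mm. A picture is of the moment at which its call begins. calibration takes no time and is no camera call.
- ticket.hand_in(): hands the job in; it is judged then, once.
The state is a dict: "clock": time; "joints": joint angles; "qvel": joint speeds; "tau": joint torques, N m; "tcp_pos": TCP position; "orientation": TCP orientation; "contact_force": force on the tool from outside, world axes, zero at the start; "moment": the same for the moment, N m; "grip_width": finger opening in m; "gripper_force": force on a finger pad.
Only numpy, scipy, OpenCV 4.12 (cv2) and the standard library are available. Lean on these libraries where they do the work, as an engineer would, in place of code of your own. Each camera call takes 0.05 s, during which the arm holds its last target. There are 200 camera calls.

## Working session

There is one attempt and no reset: what is moved stays moved. The work goes in short steps, Python scripts to look and compute and a tool call to move; the robot and the scene stay as the last step left them, time stands still between calls to the robot, and variables do not carry over. Pictures are saved under pics/ and viewed, at most 10 in all, crops included, and the job is handed in when it is done.

Besides the shell and the picture viewer there is one more tool, called after "Call:" as name(argument=value, ...) on one line, values as JSON. arm_command: Moves the arm, as the interface text tells. Its arguments: {"type":"object","properties":{"plan":{"type":"string"},"hand":{"type":"number"},"grip_force":{"type":"number"}},"required":["plan"]}

```bash
mkdir -p pics
cat > h.py <<'E'
import numpy as np, cv2
from bench import r, eyes, ticket
from scipy.spatial.transform import Rotation as R
def world(name,u,v,d):
    c=eyes.calibration(name); f=210/np.tan(np.radians(c["fov_y"]/2))
    K=np.array([[f,0,c["cx"]],[0,f,c["cy"]],[0,0,1]])
    p=cv2.undistortPoints(np.array([[[u,v]]],float),K,np.array([c["k1"],0,0,0.]))[0,0]
    a=np.array(c["attitude"]); M=R.from_rotvec(a).as_matrix() if a.shape==(3,) else a
    return np.array(c["origin"])+M@np.array([p[0]*d,-p[1]*d,-d])
E
python3 - <<'E'
from h import *
for n in("top","side"):
    p,d=eyes.grab_frame(n); cv2.imwrite(f"pics/{n}.png",p[:,:,::-1]); np.save(n,d); print(eyes.calibration(n))
o=r.get_obs(); print(o); print(R.from_rotvec(o["orientation"]).as_matrix().round(3))
E
```

```text
{'fov_y': 44.701520160057655, 'cx': 285.78634134449925, 'cy': 222.53171606057026, 'k1': -0.1957455301884961, 'origin': array([0.32291524, 0.06091725, 1.07404486]), 'attitude': array([ 0.1051201 , -0.11616674, -1.5903891 ])}
{'fov_y': 53.99266539069547, 'cx': 284.13432073762095, 'cy': 209.81180244384123, 'k1': -0.050317962105424496, 'origin': array([-0.01753041,  0.55578199,  0.710621  ]), 'attitude': array([ 0.38678456, -0.9458484 , -2.19774608])}
{'clock': 0.1, 'joints': array([ 1.06489187,  0.47772321,  0.02230949,  1.55633998, -0.01150375,
        1.10926862, -0.08310683]), 'qvel': array([ 0.00116751, -0.00165014, -0.00184343, -0.00150082, -0.00013416,
       -0.0009437 ,  0.00092261]), 'tau': array([ 4.54756795e-03, -5.97758961e+01,  1.61362287e+00, -2.81955206e+01,
        1.28466095e-02,  5.04671814e-03, -2.95721463e-05]), 'tcp_pos': array([ 0.26131147, -0.62182829,  0.24442371]), 'orientation': array([-3.07811363e+00, -6.20513232e-01,  6.50461601e-04]), 'contact_force': array([-0.05793082, -0.21088475,  0.47776943]), 'moment': array([-0.01107379, -0.01668403, -0.03727405]), 'gripper_force': 0.0, 'grip_width': 0.08561936739954312}
[[ 0.922  0.387 -0.001]
 [ 0.387 -0.922  0.001]
 [-0.    -0.002 -1.   ]]
```

View pics/top.png

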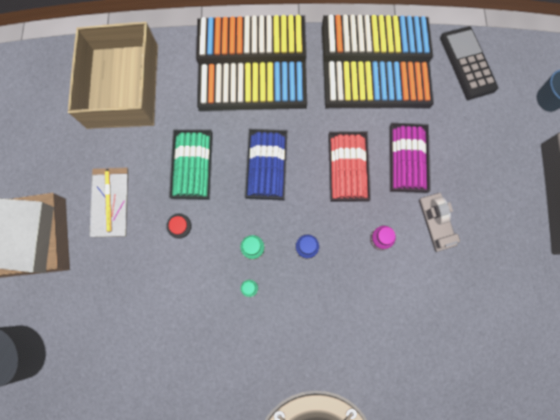

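View pics/side.png

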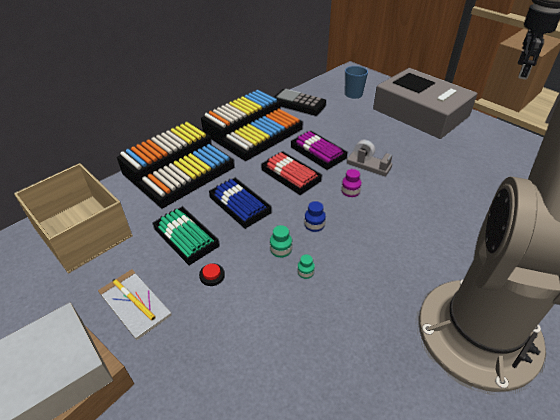

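The top picture shows the purple tray at about (409,158), the purple ink at (384,238) and the red button at (178,226). Possible mix-ups are the coral tray (350,166) and navy tray (267,164) for the pens, and the navy ink (308,246) for the bottle; nothing else looks like the button. I'll check this in one crop and measure.

Run:
```python
from h import *
p=cv2.imread("pics/top.png"); d=np.load("top.npy")
cv2.imwrite("pics/crop.png",cv2.resize(p[110:260,320:470],None,fx=3.9,fy=3.9,interpolation=cv2.INTER_CUBIC))
for n,u,v in[("purple",409,158),("p end",409,128),("p end2",410,188),("ink",385,237),("btn",178,226),("coral",350,166),("navyink",308,246),("tape",440,220),("tapetop",443,210),("teal",192,165),("tealink",252,246),("counter",450,300)]:
    D=np.median(d[v-1:v+2,u-1:u+2]); print(n,world("top",u,v,D).round(3))
```

```text
purple [ 0.603 -0.213  0.035]
p end [ 0.67  -0.218  0.035]
p end2 [ 0.54  -0.214  0.023]
ink [ 0.432 -0.147  0.061]
btn [0.469 0.278 0.021]
coral [ 0.587 -0.086  0.033]
navyink [0.418 0.009 0.062]
tape [ 0.465 -0.264  0.06 ]
tapetop [ 0.483 -0.268  0.072]
teal [0.596 0.246 0.036]
tealink [0.42  0.121 0.06 ]
counter [ 0.3   -0.295  0.   ]
```

View pics/crop.png

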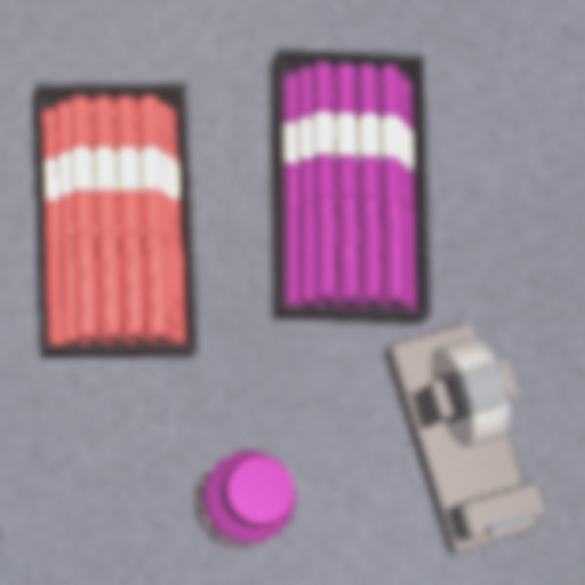

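The crop confirms purple pens with the tray centre at crop (350,187), distinct from the coral tray on the left, and the purple cap centre at crop (260,487). All measured heights match the given sizes. Before starting, I'll check the height of the grey box near the route.

Run:
```python
from h import *
d=np.load("side.npy"); t=np.load("top.npy")
for u,v in[(412,75),(455,93),(385,85),(440,115),(355,75)]: print(world("side",u,v,d[v,u]).round(3))
print("cap",world("top",386.7,234.9,t[235,387]).round(3))
B=R.from_rotvec(r.get_obs()["orientation"]).as_matrix()
print((B.T@(np.array([.603,-.215,.30])-r.get_obs()["tcp_pos"])).round(3))
for v,u in((222,178),(230,178),(226,173),(226,183)): print(world("top",u,v,t[v,u]).round(3))
```

```text
[ 0.601 -0.679  0.095]
[ 0.44  -0.679  0.089]
[ 0.626 -0.558  0.091]
[ 0.415 -0.544  0.075]
[ 0.741 -0.547  0.09 ]
cap [ 0.436 -0.15   0.064]
[ 0.473 -0.243 -0.055]
[0.478 0.278 0.021]
[0.461 0.278 0.02 ]
[0.47  0.289 0.021]
[0.469 0.267 0.02 ]
```

Call:
arm_command(plan="0 0 -0.03 0; 0 0 -0.025 0; 0.03 -0.015 0 0; 0.03 -0.015 0 0; 0.03 -0.015 0 0; 0.03 -0.015 0 0; 0.03 -0.015 0 0; 0.03 -0.015 0 0; 0.03 -0.015 0 0; 0.03 -0.015 0 0; 0.03 -0.015 0 0; 0.03 -0.015 0 0; 0.03 -0.015 0 0; 0.03 -0.015 0 0; 0.03 -0.015 0 0; 0.03 -0.015 0 0; 0.03 -0.015 0 0; 0.023 -0.018 0 0; 0 0 0 0; 0 0 0 0", hand=1)

```text
clock: 2.6
tcp_pos: [0.6028, -0.2161, 0.2999]
orientation: [3.079, 0.619, -0.002]
contact_force: [-0.3, 0.0, 0.0]
grip_width: 0.0004
gripper_force: 0.0
```

Call:
arm_command(plan="0 0 0.03 0; 0 0 0.03 0; 0 0 0.03 0; 0 0 0.03 0; 0 0 0.03 0; 0 0 0.03 0; 0 0 0.02 0; 0 0 0 0; 0 0 0 0")

```text
clock: 3.72
tcp_pos: [0.6041, -0.2157, 0.1014]
orientation: [3.079, 0.62, 0.002]
contact_force: [0.5, 0.5, 1.8]
grip_width: 0.0001
gripper_force: 0.0
```

Run:
```python
from h import *
p,d=eyes.grab_frame("side"); np.save("s2",d)
cv2.imwrite("pics/s2.png",cv2.resize(p[70:190,250:410,::-1],None,fx=5,fy=5,interpolation=cv2.INTER_CUBIC))
print(r.get_obs()["tcp_pos"])
```

```text
[ 0.60433139 -0.21553091  0.10169324]
```

View pics/s2.png

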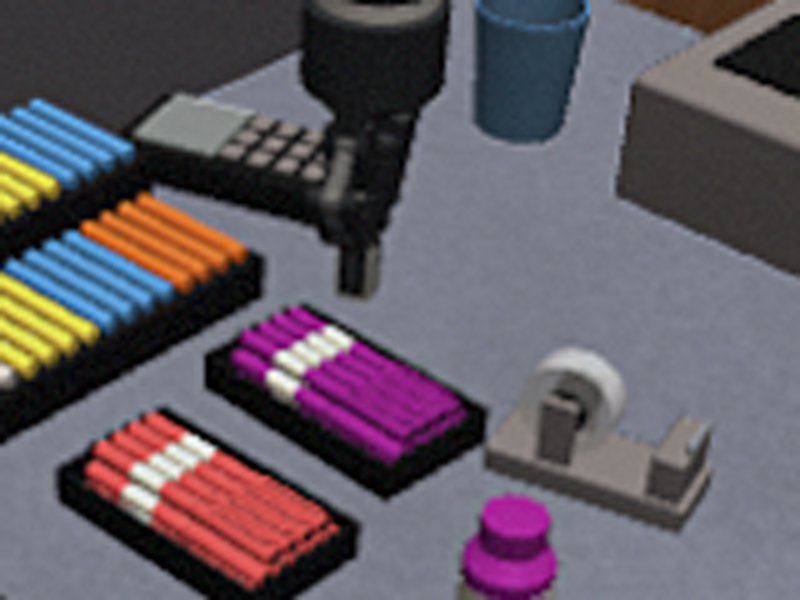

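The side crop shows the shut fingertips above the purple tray, with their lower end at crop (355,292), which is pixel (321,128).

Run:
```python
from h import *
d=np.load("s2.npy")
for u,v in[(320,124),(321,126),(321,127),(321,128),(323,127)]: print(world("side",u,v,d[v,u]).round(3))
# expected pixel of tip at z .087
import numpy as np
c=eyes.calibration("side"); f=210/np.tan(np.radians(c["fov_y"]/2)); M=R.from_rotvec(c["attitude"]).as_matrix()
for z in(.074,.087,.100):
    q=M.T@(np.array([.604,-.2155,z])-c["origin"]); x,y=q[0]/-q[2],-q[1]/-q[2]; k=1+c["k1"]*(x*x+y*y); print(z,c["cx"]+f*x*k,c["cy"]+f*y*k)
```

```text
[ 0.6   -0.206  0.108]
[ 0.593 -0.202  0.106]
[ 0.595 -0.205  0.101]
[ 0.595 -0.204  0.099]
[ 0.595 -0.213  0.098]
0.074 320.5103827016458 132.7307514475761
0.087 320.80182433488665 128.75325051842475
0.1 321.0973802214113 124.7154613956163
```

Run:
```python
from h import *
d=np.load("s2.npy"); print(d[124:134,316:328].round(3))
for u in (319,321,323):
  for v in (128,129,130): print(u,v,world("side",u,v,d[v,u]).round(3))
for u,v in[(319,146),(325,150),(330,154)]: print(world("side",u,v,d[v,u]).round(3))
```

```text
[[1.328 0.    1.124 1.118 1.123 1.117 1.115 1.12  1.123 1.126 1.134 1.326]
 [1.323 1.13  1.121 1.123 1.124 1.118 1.12  1.121 1.126 1.13  1.319 1.321]
 [1.315 1.138 1.128 1.124 1.13  1.119 1.118 1.127 1.123 1.134 1.319 1.319]
 [1.317 1.136 1.13  1.131 1.131 1.125 1.122 1.13  1.128 1.138 1.313 1.312]
 [1.305 1.142 1.133 1.132 1.126 1.126 1.129 1.129 1.13  1.139 1.306 1.313]
 [1.3   1.311 1.299 1.301 1.131 1.128 1.127 1.136 1.134 1.304 1.307 1.307]
 [1.294 1.298 1.294 1.299 1.295 1.294 1.298 1.296 1.139 1.304 1.302 1.303]
 [1.29  1.292 1.292 1.293 1.288 1.293 1.29  1.289 1.293 1.295 1.293 1.291]
 [1.287 1.288 1.285 1.288 1.286 1.288 1.291 1.29  1.291 1.285 1.294 1.283]
 [1.245 1.282 1.285 1.285 1.282 1.284 1.281 1.285 1.283 1.287 1.287 1.289]]
319 128 [ 0.602 -0.205  0.095]
319 129 [ 0.693 -0.317  0.001]
319 130 [ 0.69  -0.314 -0.   ]
321 128 [ 0.595 -0.204  0.099]
321 129 [ 0.595 -0.205  0.095]
321 130 [ 0.683 -0.315  0.002]
323 128 [ 0.593 -0.211  0.097]
323 129 [ 0.595 -0.214  0.091]
323 130 [ 0.68  -0.321  0.002]
[ 0.604 -0.214  0.03 ]
[ 0.571 -0.2    0.04 ]
[ 0.551 -0.198  0.037]
```

The tip bottom is at about 0.09 m, which fits TCP + 14 mm. I'll go down to 25 mm above the pens and hold.

Call:
arm_command(plan="0 0 0.013 0; 0 0 0.012 0; 0 0 0 0; 0 0 0 0; 0 0 0 0; 0 0 0 0; 0 0 0 0; 0 0 0 0; 0 0 0 0; 0 0 0 0; 0 0 0 0; 0 0 0 0; 0 0 0 0; 0 0 0 0; 0 0 0 0; 0 0 0 0; 0 0 0 0; 0 0 0 0; 0 0 0 0; 0 0 0 0")

```text
clock: 6.28
tcp_pos: [0.6035, -0.215, 0.0753]
orientation: [-3.08, -0.621, -0.0]
contact_force: [-0.1, -0.5, 0.7]
grip_width: -0.0002
gripper_force: 0.0
```

Call:
arm_command(plan="0 0 0 0; 0 0 0 0; 0 0 0 0; 0 0 0 0; 0 0 -0.03 0; 0 0 -0.04 0; 0 0 -0.04 0; 0 0 -0.04 0; 0 0 -0.04 0; 0 0 -0.03 0; 0 0 0 0; 0 0 0 0")

```text
clock: 7.78
tcp_pos: [0.6029, -0.2149, 0.2944]
orientation: [-3.079, -0.621, 0.002]
contact_force: [-0.6, 0.5, -0.4]
grip_width: -0.0001
gripper_force: 0.0
```

Run:
```python
from h import *
o=r.get_obs();B=R.from_rotvec(o["orientation"]).as_matrix();print(o["tcp_pos"],o["joints"].round(2))
print((B.T@(np.array([.436,-.15,.30])-o["tcp_pos"])).round(4))
print((B.T@(np.array([.470,.278,.30])-np.array([.436,-.15,.30]))).round(4))
```

```text
[ 0.60291008 -0.21493846  0.29444034] [ 0.38  0.39 -0.18  1.58  0.07  1.18 -0.99]
[-0.1287 -0.1245 -0.0053]
[ 1.971e-01 -3.814e-01  1.000e-04]
```

Call:
arm_command(plan="-0.02 -0.02 0 0; -0.022 -0.021 0 0; -0.022 -0.021 0 0; -0.022 -0.021 0 0; -0.022 -0.021 0 0; -0.02 -0.02 0 0; 0 0 0 0; 0 0 0 0; 0 0 0 0")

```text
clock: 8.9
tcp_pos: [0.4379, -0.1505, 0.2949]
orientation: [-3.079, -0.62, 0.001]
contact_force: [0.4, -0.0, 0.2]
grip_width: -0.0004
gripper_force: 0.0
```

Call:
arm_command(plan="0 0 0.03 0; 0 0 0.03 0; 0 0 0.03 0; 0 0 0.03 0; 0 0 0.03 0; 0 0 0.02 0; 0 0 0 0; 0 0 0 0; 0 0 0 0")

```text
clock: 10.02
tcp_pos: [0.4382, -0.1505, 0.1262]
orientation: [3.079, 0.62, 0.003]
contact_force: [-0.5, -0.7, -0.4]
grip_width: 0.0001
gripper_force: 0.0
```

Call:
arm_command(plan="-0.002 0 0.013 0; 0 0 0.013 0; 0 0 0 0; 0 0 0 0; 0 0 0 0; 0 0 0 0; 0 0 0 0; 0 0 0 0; 0 0 0 0; 0 0 0 0; 0 0 0 0; 0 0 0 0; 0 0 0 0; 0 0 0 0; 0 0 0 0; 0 0 0 0; 0 0 0 0; 0 0 0 0; 0 0 0 0; 0 0 0 0")

```text
clock: 12.52
tcp_pos: [0.4356, -0.1511, 0.0993]
orientation: [3.08, 0.621, 0.0]
contact_force: [-0.1, 0.0, -0.3]
grip_width: 0.0003
gripper_force: 0.0
```

Run:
```python
from h import *
print(r.get_obs()["tcp_pos"])
p,d=eyes.grab_frame("side")
cv2.imwrite("pics/s3.png",cv2.resize(p[110:230,270:430,::-1],None,fx=4,fy=4,interpolation=cv2.INTER_CUBIC))
```

```text
[ 0.43555359 -0.15110118  0.0993047 ]
```

View pics/s3.png

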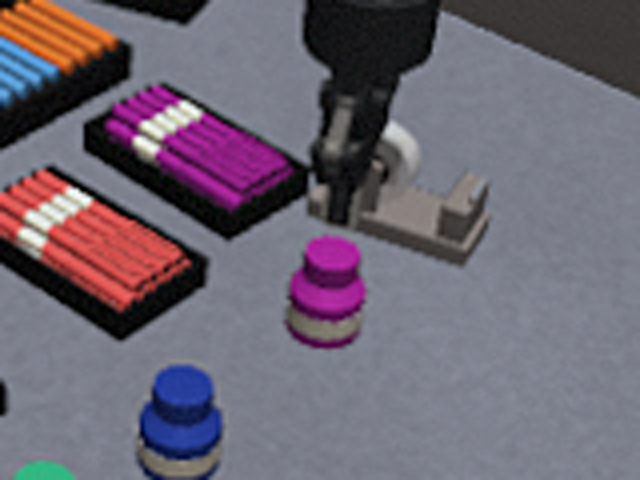

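The side crop shows the tips at (340,225) just over the purple cap at (333,250). The gap is about 20–25 mm.

Call:
arm_command(plan="0 0 0 0; 0 0 0 0; 0 0 0 0; 0 0 0 0; 0 0 -0.03 0; 0 0 -0.04 0; 0 0 -0.04 0; 0 0 -0.04 0; 0 0 -0.04 0; 0 0 0 0")

```text
clock: 13.82
tcp_pos: [0.4373, -0.1515, 0.2924]
orientation: [3.077, 0.62, 0.009]
contact_force: [0.3, 0.3, -0.6]
grip_width: 0.0001
gripper_force: 0.0
```

Call:
arm_command(plan="0.013 -0.025 0 0; 0.013 -0.025 0 0; 0.013 -0.025 0 0; 0.013 -0.025 0 0; 0.013 -0.025 0 0; 0.013 -0.025 0 0; 0.013 -0.025 0 0; 0.013 -0.025 0 0; 0.013 -0.025 0 0; 0.013 -0.025 0 0; 0.013 -0.025 0 0; 0.013 -0.025 0 0; 0.013 -0.025 0 0; 0.013 -0.025 0 0; 0.013 -0.025 0 0; 0.002 -0.006 0 0; 0 0 0 0; 0 0 0 0; 0 0 0 0")

```text
clock: 16.2
tcp_pos: [0.4698, 0.2754, 0.2893]
orientation: [3.08, 0.618, 0.0]
contact_force: [-0.6, 0.9, -1.2]
grip_width: 0.0
gripper_force: 0.0
```

Run:
```python
from h import *
o=r.get_obs();B=R.from_rotvec(o["orientation"]).as_matrix();print(o["tcp_pos"],o["contact_force"])
print((B.T@(np.array([.470,.278,.05])-o["tcp_pos"])).round(4))
```

```text
[0.46981607 0.27537598 0.28928554] [-0.57045574  0.85191878 -1.17657045]
[ 0.0012 -0.0025  0.2393]
```

Call:
arm_command(plan="0.001 -0.002 0.03 0; 0 0 0.03 0; 0 0 0.03 0; 0 0 0.03 0; 0 0 0.03 0; 0 0 0.03 0; 0 0 0.03 0; 0 0 0.02 0; 0 0 0.01 0; 0 0 0 0; 0 0 0 0; 0 0 0 0")

```text
clock: 17.7
tcp_pos: [0.4703, 0.2791, 0.0502]
orientation: [-3.079, -0.62, -0.002]
contact_force: [-0.2, 0.2, -0.3]
grip_width: -0.0002
gripper_force: 0.0
```

Call:
arm_command(plan="0 0 0.006 0; 0 0 0.005 0; 0 0 0.004 0; 0 0 0.002 0; 0 0 0 0; 0 0 0 0")

```text
clock: 18.45
tcp_pos: [0.4696, 0.2786, 0.0324]
orientation: [3.079, 0.621, -0.0]
contact_force: [-0.7, -1.7, 4.0]
grip_width: -0.0003
gripper_force: 1.7
```

Call:
arm_command(plan="0 0 0.002 0; 0 0 0.0015 0; 0 0 0 0; 0 0 0 0; 0 0 0 0")

```text
clock: 19.08
tcp_pos: [0.4697, 0.2786, 0.0299]
orientation: [3.079, 0.62, 0.0]
contact_force: [-4.5, -3.9, 16.7]
grip_width: 0.0
gripper_force: 8.6
```

The force jumped to 17 N, well above the spring's 5 N, so the button is at its stop. I'll lift off and clear.

Call:
arm_command(plan="0 0 -0.01 0; 0 0 -0.03 0; 0 0 -0.04 0; 0 0 -0.04 0; 0 0 -0.04 0; 0 0 -0.04 0; 0 0 -0.04 0; 0 0 -0.02 0; 0 0 0 0; 0 0 0 0; 0 0 0 0; 0 0 0 0; 0 0 0 0; 0 0 0 0")

```text
clock: 20.82
tcp_pos: [0.4697, 0.2787, 0.2887]
orientation: [3.08, 0.621, -0.0]
contact_force: [-0.4, 0.2, 0.5]
grip_width: 0.0002
gripper_force: 0.0
```

Run:
```python
from h import *
o=r.get_obs(); print(o["tcp_pos"],o["contact_force"],o["clock"])
p,d=eyes.grab_frame("side"); cv2.imwrite("pics/end.png",p[:,:,::-1])
for u,v in((211,273),(209,271)): print(world("side",u,v,d[v,u]).round(3))
```

```text
[0.46970363 0.27872446 0.28867005] [-0.41697078  0.24435206  0.45235962] 20.825
[0.467 0.284 0.02 ]
[0.474 0.284 0.02 ]
```

View pics/end.png

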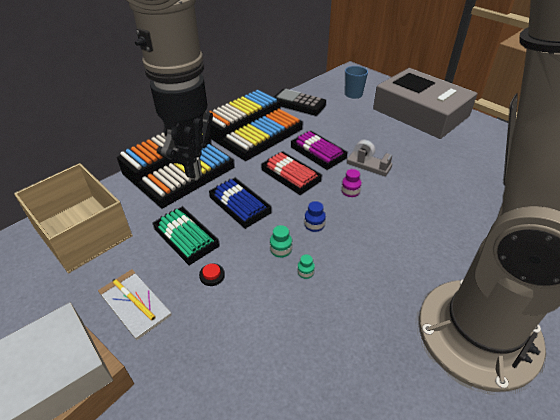

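The button is up again at (211,272), everything stands where it was, and the hand is high and clear.

```bash
python3 -c "
from bench import ticket; print(ticket.hand_in())"
```

```text
the job is handed in; nothing more can be done
None
```

I pointed at the purple pens, then at the purple ink, each held still for over two seconds at about 25 mm, and pressed the call button to its stop and let it come up. Nothing else was moved, the hand is clear, and the job was handed in at about 21 s.

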